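# Load the three-nest drill jig and pin its template on

### The arm

A 6-joint arm with a two-finger parallel gripper is mounted at the origin on the work surface. World frame = base frame: x ahead of the robot, y to its left, z up, the work surface at z = 0. Lengths are in m, angles in degrees, forces in N, time in s.
With the tool pointing down it reaches from about 0.35 to 0.875 m from the base axis. Payload 4.2 kg.
Tool frame: the origin (TCP) lies on the front face of the gripper's body, between the roots of the fingers; the fingertips stand 70 mm ahead of it and the grasp point (between the pads) lies 51 mm ahead of it (r.nose_length is the distance from the TCP to the fingertips, in m); z points along the fingers, y is the direction in which the jaws open and shut (so a half turn about z gives the same grasp; the last joint's range is limited). The gripper opens to 87 mm and grips with 3 to 60 N. Pads are 19 mm wide; open, the fingers measure 117 mm over their backs; the gripper's body (75 mm by 190 mm) begins 51 mm behind the grasp point.
Start: joints at [84.947, 22.042, 0.453, 0, -68.411, -14.817], TCP at [0.212, 0.588, 0.292] pointing down, gripper open.
Joint ranges: [-179.83, 179.83], [-69.29, 118.12], [-61.27, 80.66], [-181.25, 117.63], [-171.15, -9.14], [-177.46, 177.46]. Speed limits (degrees/s): [159.86, 159.86, 180, 180, 180, 180].

### API

Orientations are given as a 3x3 rotation matrix whose columns are the frame's x, y, z axes.
In Python, from station import telemetry, capture, order, r gives the robot as it stands.
- The arm moves only by the tool drive_tool, never from a script. Its argument "series" is a list of rows, each a list of 4 numbers: the shift along the tool's x, y, z as a fraction of full scale, then the turn about the tool's z as a fraction of full scale. In form: [[dx, dy, dz, turn], ...]. A call has 1 to 10 rows; each row is the pose to reach, as a shift and turn from the pose commanded when the call began, along the tool's axes at that moment; what a row does not reach only later rows make up. Full scale, the value 1, is 0.12 m for a shift and 2 rad for a turn. A row lasts 1/8 s, in which the tool goes at most 62.5 mm and 10.7 degrees, less where a joint would pass 70% of its speed; a pose out of reach is approached as far as the arm can. A call with a number of a shift or a turn outside -1 to 1 is refused whole. A call with a gripper value outside its range is refused whole. "fingers" is the finger opening in mm, from 0 to 87, set as the call begins (left out, the last holds). The fingers move at their own pace and stop on an object; the grip force is fixed at half the most. Time passes only in rows, so rows that repeat a pose let the fingers close. It gives the time, the measured TCP pose, the force and the opening at its end, in the units of the state.
- telemetry.sense(): the state, without advancing time (a new reading comes with each control period).
- capture(name): name is "scene" or "top" or "wrist"; returns a dict with "color" (400x640x3 uint8, blue, green, red), "fx", "fy", "cx", "cy" (pixels), "k1" (the pictures are not rectified: a ray, as slopes to the right and down, at radius r is drawn at 1 + k1 r^2 times it, then the intrinsics apply), "eye" and "attitude" of the camera in the world; the wrist camera has in their place "mount" (4x4, takes a point from camera to tool coordinates, whose origin is the TCP and whose axes are the flange's). Camera axes: x right, y up, looking along -z (the intrinsics and any distortion apply to the point x, -y, -z); pixel columns grow to the right and rows downward; lengths in m; the calibration is good to about 2 mm. A picture is of the moment at which its call begins: read the wrist's pose just before it. There is no depth.
- order.finish_job(): hands the job in, once; it reports no verdict.
The state is a dict: "time_s": time; "joints": joint angles; "joint_velocities": joint speeds; "effort": joint torques, N m; "tcp_pos": TCP position; "ee_rot": TCP orientation; "wrist_force": force on the tool from outside, world axes, zero at the start; "moment": the same for the moment, N m; "gripper_width": opening from 0.0 (shut) to 1.0 (fully open).
Only numpy, scipy, OpenCV 4.12 (cv2) and the standard library are available. Lean on these libraries where they do the work, as an engineer would, in place of code of your own. Each camera call takes 0.05 s, during which the arm holds its last target. There are 200 camera calls.

### The job

Load the drill jig: stand each of the three round aluminium blanks upright in the ring nest of its own size (small in small, medium in medium, large in large), then lay the wooden template on the two dowel posts, its holes over the pins and fully down on the shoulders. Leave the six-sided stub and the red tin where they stand.

Things in the scene. Friction and masses are not known exactly. Their poses are not given: they have to be found in the camera images.
- jig_base: Fixed grey steel plate 90 (x) x 264 (y) x 12 mm. Origin: centre of underside, z up. At y = +118 and -118 mm stand two bare steel dowel posts: 22 mm diameter shoulder up to 62 mm above the bench, then a 10 mm diameter pin up to 76 mm, tapering to 4 mm diameter at 86 mm. The nests stand between them in a row along y at -70, 0, +70 mm, in any order.
- nest_small: The small nest: fixed dark steel ring on top of the jig base, bore 34 mm, outside diameter 42 mm, 8 mm high. Origin: centre of its underside, which is the top face of the base (12 mm above the bench), where the blank's foot rests; z up.
- nest_medium: The medium nest: fixed dark steel ring on top of the jig base, bore 46 mm, outside diameter 54 mm, 8 mm high. Origin: centre of its underside, which is the top face of the base (12 mm above the bench), where the blank's foot rests; z up.
- nest_large: The large nest: fixed dark steel ring on top of the jig base, bore 58 mm, outside diameter 66 mm, 8 mm high. Origin: centre of its underside, which is the top face of the base (12 mm above the bench), where the blank's foot rests; z up.
- blank_small: The small round blank: loose solid aluminium cylinder standing upright, diameter 24 mm, 45 mm tall, about 55 g. Origin: centre of its underside; z up along its axis.
- blank_medium: The medium round blank: loose solid aluminium cylinder standing upright, diameter 36 mm, 45 mm tall, about 124 g. Origin: centre of its underside; z up along its axis.
- blank_large: The large round blank: loose solid aluminium cylinder standing upright, diameter 48 mm, 45 mm tall, about 220 g. Origin: centre of its underside; z up along its axis.
- template: Loose wooden drill template: flat board 50 (x) x 264 (y) x 15 mm thick, about 160 g, lying on the bench, three round steel bushes along its middle. Two through holes of 14 mm diameter at y = +118 and -118 mm fit over the dowel pins, either way round. Origin: centre of its underside; y along its length, z up. Grip it across its width at the middle.
- hex_stub: Bystander: six-sided aluminium bar stub standing upright, 30 mm across flats, 45 mm tall, loose. Not one of the round blanks. Origin: centre of its underside.
- tin: Bystander: closed red tin of cutting paste, 56 mm diameter, 60 mm tall, loose. Origin: centre of its underside.
Not all that is in view belongs to the job. Leave any green look-alike of the blank_large alone. What is shaped like the blank_small but yellow is not meant.

How it is judged (in metres and radians):
On the way, in this order (a step that is already met when the one before it is completed fails the run):
1. all three round blanks stand in the nests of their own size and are let go (horizontal distance between blank_small and nest_small below 0.008 m and z of blank_small in the frame of nest_small between -0.004 and 0.004 m and angle between each of blank_small, blank_medium, blank_large's own z axis and vertical below 0.06 rad and horizontal distance between blank_medium and nest_medium below 0.008 m and z of blank_medium in the frame of nest_medium between -0.004 and 0.004 m and horizontal distance between blank_large and nest_large below 0.008 m and z of blank_large in the frame of nest_large between -0.004 and 0.004 m and contact force between the fingers and blank_small below 0.3 N and contact force between the fingers and blank_medium below 0.3 N and contact force between the fingers and blank_large below 0.3 N), for 0.2 s.
2. the template is down on both shoulders with the pins through its holes (horizontal distance between template and jig_base below 0.006 m and angle between the y axis of template and the y axis of jig_base, either way round below 0.05 rad and z of template in the frame of jig_base between 0.058 and 0.066 m and angle between the z axis of template and the z axis of jig_base, either way round below 0.03 rad), for 0.2 s.
At the end, for the whole second after the job is handed in: Each round blank upright (0.06 rad) on the floor of its own size nest (centre 8 mm, height 4 mm); template flat (0.03 rad) on both shoulders (height 4 mm), centred on the base within 6 mm and aligned within 0.05 rad, either way round; all at rest (all of step 2 and horizontal distance between blank_small and nest_small below 0.008 m and z of blank_small in the frame of nest_small between -0.004 and 0.004 m and angle between each of blank_small, blank_medium, blank_large's own z axis and vertical below 0.06 rad and horizontal distance between blank_medium and nest_medium below 0.008 m and z of blank_medium in the frame of nest_medium between -0.004 and 0.004 m and horizontal distance between blank_large and nest_large below 0.008 m and z of blank_large in the frame of nest_large between -0.004 and 0.004 m and linear speed of each of blank_small, blank_medium, blank_large, template below 0.02 m/s); the robot touches nothing.
It fails at once if the six-sided stub is pushed more than 20 mm from its place or knocked over (distance of hex_stub from where it was at the start of the episode above 0.02 m or angle between hex_stub's own z axis and vertical above 0.5 rad).
It fails at once if the red tin is pushed more than 20 mm from its place or knocked over (distance of tin from where it was at the start of the episode above 0.02 m or angle between tin's own z axis and vertical above 0.5 rad).
It also fails if it takes over 109 s, if anything falls off the work surface, if the arm or the gripper's body presses on something with over 40 N, if the wrist force passes 120 N, or if a joint passes its speed limit or range.

## Working session

There is one attempt and no reset: what is moved stays moved. The work goes in short steps, Python scripts to look and compute and a tool call to move; the robot and the scene stay as the last step left them, time stands still between calls to the robot, and variables do not carry over. Pictures are saved under pics/ and viewed, about 12 in all and at most 16, crops included, and the job is handed in when it is done.

Besides the shell and the picture viewer there is one more tool, called after ">>>" by a JSON object that holds its "method" and its "body", one argument or row to a line. drive_tool: Moves the arm, as the interface text tells. Shift numbers are shares of 0.12 m and turn numbers shares of 2 rad, none past 1 either way. Its arguments: {"type":"object","properties":{"series":{"type":"array","items":{"type":"array","items":{"type":"number","minimum":-1,"maximum":1}}},"fingers":{"type":"number"}},"required":["series"]}

```bash
ls; mkdir -p pics
python3 - <<'E'
from station import telemetry, capture, order, r
import cv2, numpy as np
print(telemetry.sense())
for n in ("scene","top"):
    c=capture(n); cv2.imwrite(f"pics/{n}0.png",c["color"]); print({k:v for k,v in c.items() if k!="color"})
c=capture("wrist");print({k:v for k,v in c.items() if k!="color"})
E
```

```text
pics
{'time_s': 0.0, 'joints': array([ 8.49468773e+01,  2.20906612e+01,  3.81811454e-01, -2.94480729e-02,
       -6.84105333e+01, -1.48174021e+01]), 'joint_velocities': array([ 0.02113178,  0.03869299, -0.06038319,  0.0111073 , -0.00542647,
       -0.00216025]), 'effort': array([-1.07791613e-03, -3.90663207e+01,  1.87405837e+01,  4.21981841e+00,
        1.09111119e-02, -1.96077981e-04]), 'tcp_pos': array([0.21224887, 0.58739229, 0.29117318]), 'ee_rot': array([[ 9.40398665e-01, -3.40073398e-01, -6.59571060e-04],
       [-3.40074030e-01, -9.40396469e-01, -2.03338840e-03],
       [ 7.12430071e-05,  2.13649873e-03, -9.99997715e-01]]), 'wrist_force': array([ 0.4184962 ,  0.56803697, -0.48918631]), 'moment': array([ 0.00477655,  0.04391002, -0.03297558]), 'gripper_width': 1.0044315709809557}
{'fx': 449.3711510269048, 'fy': 449.3711510269048, 'cx': 318.64841024214496, 'cy': 200.34333812873953, 'k1': -0.06389192005874117, 'eye': array([ 1.04672136, -0.47366132,  0.74465829]), 'attitude': array([[ 0.68458109, -0.51597459,  0.51489703],
       [ 0.72890384,  0.47784773, -0.49026599],
       [ 
[... 164 characters left out ...]
8567, 'eye': array([0.3928743 , 0.0191723 , 1.18325731]), 'attitude': array([[-0.02044857,  0.98907243, -0.14600542],
       [-0.9997757 , -0.01942365,  0.00844205],
       [ 0.00551384,  0.1461453 ,  0.98924777]])}
{'fx': 353.68404561920215, 'fy': 353.68404561920215, 'cx': 316.54102304959173, 'cy': 195.35080805561776, 'k1': -0.044896134980031685, 'mount': array([[ 1.73554834e-04,  9.66990947e-01,  2.54810671e-01,
         6.85543068e-02],
       [ 9.99999769e-01, -4.40087162e-07, -6.79442635e-04,
        -2.64500662e-05],
       [-6.56902738e-04,  2.54810730e-01, -9.66990724e-01,
        -9.33201697e-02],
       [ 0.00000000e+00,  0.00000000e+00,  0.00000000e+00,
         1.00000000e+00]])}
```

View pics/top0.png

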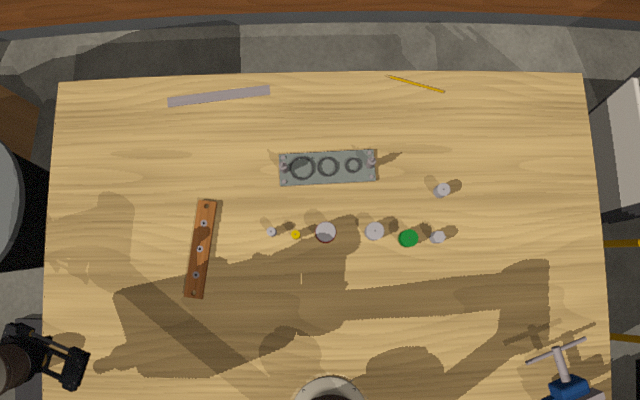

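View pics/scene0.png

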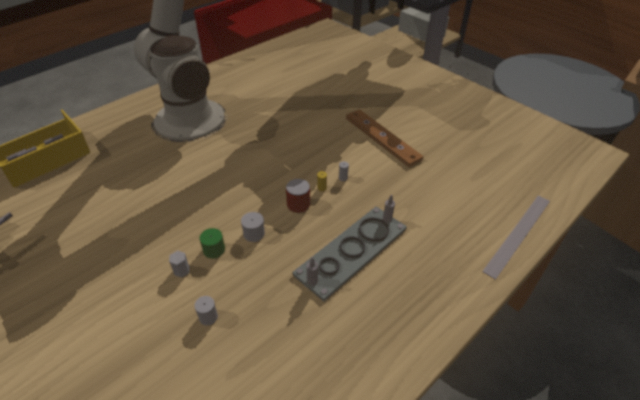

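The top view (left = +y) shows these candidates:
- (271,232): small grey round, the likely small blank.
- (296,234): yellow look-alike.
- (325,231): red tin with a grey lid.
- (374,231): large grey, the likely large blank.
- (408,238): green look-alike.
- (437,237) and (443,190): the hex stub and the medium blank, not yet told apart.

The template is at (200,248) and the jig at (328,167), with the large nest to the left, medium in the middle and small to the right. I'll crop close to check the choice.

```bash
cat > h.py <<'E'
import numpy as np, cv2
from station import telemetry, capture, order, r
def ray(c,u,v):
    K=np.array([[c["fx"],0,c["cx"]],[0,c["fy"],c["cy"]],[0,0,1.]])
    p=cv2.undistortPoints(np.array([[[u,v]]],float),K,np.array([c["k1"],0,0,0.]))[0,0]
    return np.array([p[0],-p[1],-1.])
def pose(c,s=None):
    if "eye" in c: return c["eye"],c["attitude"]
    M=np.array(c["mount"]);R=s["ee_rot"]
    return s["tcp_pos"]+R@M[:3,3], R@M[:3,:3]
def onz(c,u,v,z,s=None):
    e,A=pose(c,s); d=A@ray(c,u,v); return (e+d*(z-e[2])/d[2])
def proj(c,P,s=None):
    e,A=pose(c,s); q=A.T@(np.asarray(P,float)-e); x,y=q[0]/-q[2],-q[1]/-q[2]; k=1+c["k1"]*(x*x+y*y)
    return c["fx"]*x*k+c["cx"], c["fy"]*y*k+c["cy"]
def grab():
    s=telemetry.sense(); return capture("wrist"),s
E
python3 - <<'E'
from h import *
c=capture("top"); im=c["color"]
cr=lambda im,x,y,w,h,f:cv2.resize(im[y:y+h,x:x+w],None,fx=f,fy=f,interpolation=cv2.INTER_CUBIC)
a=cr(im,255,140,210,110,3.8)
s=capture("scene")["color"]
b=cr(s,160,140,250,190,3.19)
cv2.imwrite("pics/crop1.png",a)
b=np.hstack([cr(s,160,240,66,90,6),cr(s,330,150,66,90,6)]);cv2.imwrite("pics/crop2.png",b)
for n,u,v,z in [("small",271,232,.045),("large",374,231,.045),("m?",437,237,.045),("m?",443,190,.045),("tin",325,231,.06),("yel",296,234,.045),("green",408,238,.045),("t1",207,205,.015),("t2",193,293,.015),("nL",301,168,.02),("nM",328,167,.02),("nS",353,165,.02)]:
    print(n,onz(c,u,v,z).round(4))
E
```

```text
small [0.479  0.1399 0.045 ]
large [ 0.4762 -0.1298  0.045 ]
m? [ 0.4565 -0.2962  0.045 ]
m? [ 0.5817 -0.3199  0.045 ]
tin [ 0.4778 -0.0011  0.06  ]
yel [0.4726 0.0746 0.045 ]
green [ 0.4558 -0.2188  0.045 ]
t1 [0.5578 0.3177 0.015 ]
t2 [0.3219 0.353  0.015 ]
nL [0.6541 0.0599 0.02  ]
nM [ 0.6554 -0.0138  0.02  ]
nS [ 0.6598 -0.0824  0.02  ]
```

View pics/crop1.png

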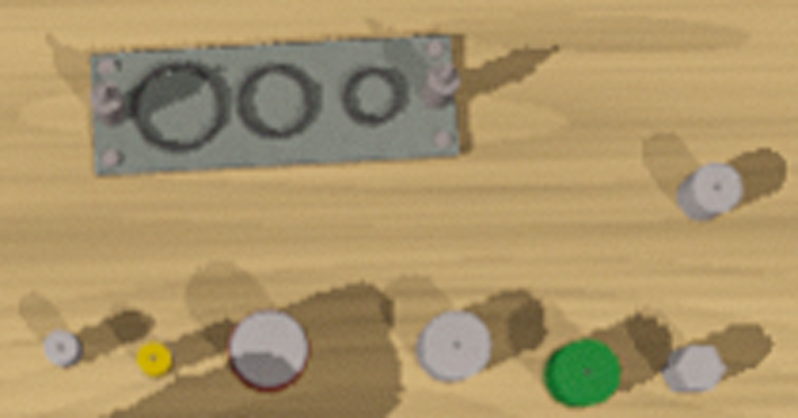

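View pics/crop2.png

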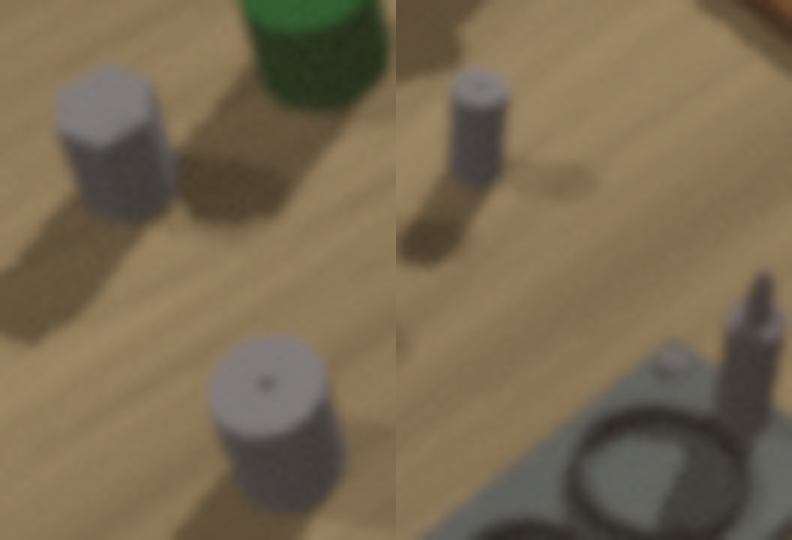

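The crops settle it. The piece at (437,237) has corners, so it is the hex stub. The one at (443,190) is round with a centre dot, so it is blank_medium. (271,232) is blank_small and (375,231) is blank_large; the yellow and green pieces are left alone. I'm starting to move, with the jaws turned to lie along the jig's x.

>>> {"method": "drive_tool", "body": {
  "series": [
    [1, 1, 0, 0.592],
    [1, 1, 0, 0.592],
    [1, 1, 0, 0.592],
    [1, 1, 0, 0.592],
    [1, 1, 0, 0.592],
    [1, 1, 0, 0.592],
    [1, 1, 0, 0.592],
    [1, 1, 0, 0.592]
  ],
  "fingers": 87
}}

```text
time_s: 1.25
tcp_pos: [0.2844, 0.434, 0.2922]
ee_rot: [[0.041, -0.999, -0.0], [-0.999, -0.041, -0.0], [0.0, 0.0, -1.0]]
wrist_force: [0.3, 0.1, 0.0]
gripper_width: 1.003
```

>>> {"method": "drive_tool", "body": {
  "series": [
    [1, -0.8, 0, 0],
    [1, -0.8, 0, 0],
    [1, -0.8, 0, 0],
    [1, -0.8, 0, 0]
  ]
}}

```text
time_s: 1.75
tcp_pos: [0.3861, 0.3167, 0.2923]
ee_rot: [[0.038, -0.999, -0.0], [-0.999, -0.038, -0.0], [0.0, 0.0, -1.0]]
wrist_force: [-0.3, 0.4, -0.7]
gripper_width: 0.997
```

>>> {"method": "drive_tool", "body": {
  "series": [
    [0.7, -0.7, 0, 0],
    [0.7, -0.7, 0, 0],
    [0.7, -0.7, 0, 0],
    [0.7, -0.7, 0, 0],
    [0.7, -0.7, 0, 0]
  ]
}}

```text
time_s: 2.38
tcp_pos: [0.4717, 0.2386, 0.2923]
ee_rot: [[0.042, -0.999, -0.0], [-0.999, -0.042, 0.0], [-0.0, 0.0, -1.0]]
wrist_force: [-0.9, 0.3, 0.4]
gripper_width: 1.0
```

Run:
```python
from h import *
c,s=grab(); cv2.imwrite("pics/w1.png",c["color"]); print(s["time_s"],s["tcp_pos"],s["ee_rot"].round(4))
for P in [(.479,.14,.045),(.6541,.0599,.02),(.4728,.0746,.045)]: print(proj(c,P,s))
```

```text
2.375 [0.47168999 0.23860489 0.29231096] [[ 4.230e-02 -9.991e-01 -0.000e+00]
 [-9.991e-01 -4.230e-02  2.000e-04]
 [-2.000e-04  0.000e+00 -1.000e+00]]
(np.float64(312.1848207599175), np.float64(69.22285802052208))
(np.float64(130.8251908658011), np.float64(-23.0185535582805))
(np.float64(322.22508243144097), np.float64(-8.147061849020474))
```

View pics/w1.png

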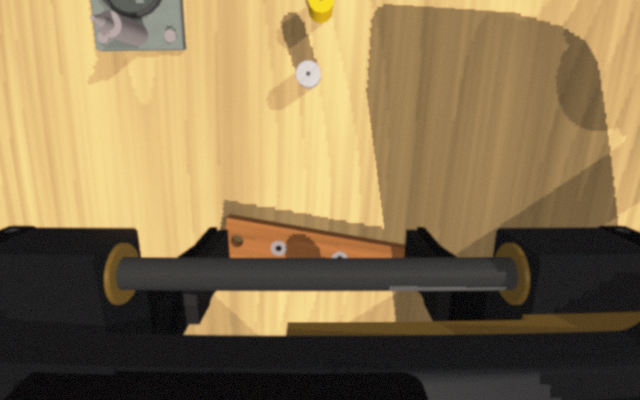

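The wrist view shows the small blank's top centre at (308,73), about 4 px from the predicted spot. The yellow piece is at (320,8), the jig corner at (140,30), and the template below. I'll refine the position by blob.

```bash
cat >> h.py <<'E'
def grey(c,s,P,z,R=45,S=60,V=150):
    "centre of the pale grey blob (min enclosing circle / moments) near world point P, cast to height z"
    u0,v0=proj(c,P,s); h=cv2.cvtColor(c["color"],cv2.COLOR_BGR2HSV)
    m=((h[...,1]<S)&(h[...,2]>V)).astype(np.uint8); m=cv2.morphologyEx(m,cv2.MORPH_CLOSE,np.ones((5,5)))
    m=cv2.morphologyEx(m,cv2.MORPH_OPEN,np.ones((5,5)))
    n,l,st,ce=cv2.connectedComponentsWithStats(m)
    b=[i for i in range(1,n) if st[i,4]>60]
    if not b: return None
    i=min(b,key=lambda i:np.hypot(*(ce[i]-[u0,v0]))); return ce[i].round(1),st[i],onz(c,*ce[i],z,s).round(4)
def goto(s,P,yaw=None):
    "shift in tool axes as shares of 0.12"
    return (s["ee_rot"].T@(np.asarray(P)-s["tcp_pos"])/.12).round(3)
E
python3 - <<'E'
from h import *
c,s=grab()
h=cv2.cvtColor(c["color"],cv2.COLOR_BGR2HSV); print(h[73,304],h[73,320],h[60,330])
print(grey(c,s,(.479,.14,.045),.045))
t=capture("top"); print(onz(t,271.3,231.3,.045),onz(t,375.3,230.8,.045),onz(t,443.7,189.2,.045))
print([onz(t,*p,.02).round(4) for p in [(302.6,167.9),(328.7,166.6),(353.7,165.3)]])
E
```

```text
[ 12  17 223] [ 17  50 231] [ 22 102 247]
(array([307.9,  73.4]), array([296,  60,  25,  28, 561], dtype=int32), array([0.4829, 0.1438, 0.045 ]))
[0.48083283 0.13912382 0.045     ] [ 0.47665634 -0.13320374  0.045     ] [ 0.5838351 -0.3219599  0.045    ]
[array([0.6543, 0.0555, 0.02  ]), array([ 0.6565, -0.0158,  0.02  ]), array([ 0.6589, -0.0843,  0.02  ])]
```

>>> {"method": "drive_tool", "body": {
  "series": [
    [0.25, -0.1, 0.7, 0],
    [0.25, -0.1, 0.7, 0],
    [0.25, -0.1, 0.7, 0],
    [0.25, -0.1, 0.7, 0],
    [0.25, -0.1, 0.7, 0]
  ]
}}

```text
time_s: 3.15
tcp_pos: [0.4862, 0.209, 0.2099]
ee_rot: [[0.041, -0.999, 0.003], [-0.999, -0.041, 0.002], [-0.002, -0.003, -1.0]]
wrist_force: [-0.8, 0.4, 0.4]
gripper_width: 1.0
```

Run:
```python
from h import *
c,s=grab(); g=grey(c,s,(.481,.141,.045),.045); print(s["tcp_pos"],g); print(goto(s,[*g[2][:2],.082]))
```

```text
[0.48620091 0.20900867 0.20993828] (array([324.3, 107.7]), array([309,  91,  32,  34, 869], dtype=int32), array([0.483 , 0.1435, 0.045 ]))
[0.546 0.052 1.065]
```

>>> {"method": "drive_tool", "body": {
  "series": [
    [0.546, 0.052, 0.3, 0],
    [0.546, 0.052, 0.6, 0],
    [0.546, 0.052, 1, 0],
    [0.546, 0.052, 1, 0],
    [0.546, 0.052, 1, 0]
  ]
}}

```text
time_s: 3.82
tcp_pos: [0.4833, 0.1433, 0.09]
ee_rot: [[0.041, -0.999, 0.003], [-0.999, -0.041, 0.001], [-0.001, -0.003, -1.0]]
wrist_force: [0.9, 0.3, 0.0]
gripper_width: 0.999
```

>>> {"method": "drive_tool", "body": {
  "series": [
    [0, 0, 0.05, 0],
    [0, 0, 0.05, 0],
    [0, 0, 0.05, 0],
    [0, 0, 0.05, 0],
    [0, 0, 0.05, 0],
    [0, 0, 0.05, 0]
  ],
  "fingers": 10
}}

```text
time_s: 4.58
tcp_pos: [0.4821, 0.1423, 0.0823]
ee_rot: [[0.04, -0.999, -0.0], [-0.999, -0.04, 0.0], [-0.0, 0.0, -1.0]]
wrist_force: [0.1, 0.5, 0.4]
gripper_width: 0.401
```

>>> {"method": "drive_tool", "body": {
  "series": [
    [0, 0, 0, 0],
    [0, 0, 0, 0],
    [0, 0, 0, 0],
    [0, 0, -0.3, 0],
    [0, 0, -0.8, 0],
    [0, 0, -0.8, 0],
    [0, 0, -0.8, 0]
  ]
}}

```text
time_s: 5.45
tcp_pos: [0.4814, 0.142, 0.178]
ee_rot: [[0.039, -0.999, -0.001], [-0.999, -0.039, 0.0], [-0.0, 0.001, -1.0]]
wrist_force: [0.3, -1.0, -1.2]
gripper_width: 0.269
```

>>> {"method": "drive_tool", "body": {
  "series": [
    [0.4, -0.4, 0, 0],
    [0.8, -0.8, 0, 0],
    [1, -1, 0, 0],
    [1, -1, 0, 0]
  ]
}}

```text
time_s: 5.95
tcp_pos: [0.6075, 0.0248, 0.1753]
ee_rot: [[0.036, -0.999, -0.004], [-0.999, -0.036, -0.001], [0.001, 0.004, -1.0]]
wrist_force: [-0.4, 0.6, -0.3]
gripper_width: 0.265
```

Run:
```python
from h import *
c,s=grab(); cv2.imwrite("pics/w2.png",c["color"]); print(s["tcp_pos"],s["gripper_width"])
for P in [(.6543,.0555,.02),(.6565,-.0158,.02),(.6589,-.0843,.02)]: print(proj(c,P,s))
```

```text
[0.60745023 0.02484256 0.17525993] 0.26511307689107855
(np.float64(250.73795554921898), np.float64(237.70853103411966))
(np.float64(246.48432078862663), np.float64(142.2976020626423))
(np.float64(241.91530589558175), np.float64(37.82894962103404))
```

View pics/w2.png

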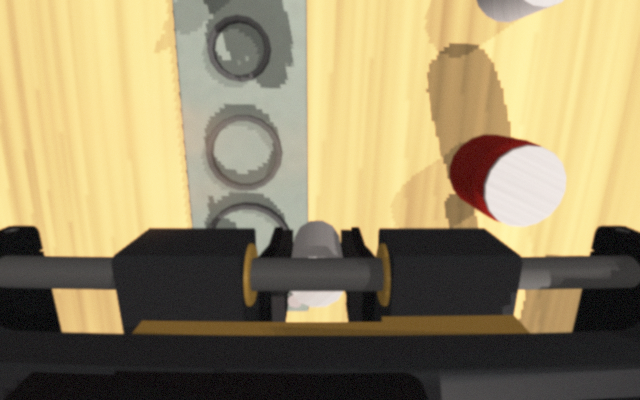

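The small blank is held. The nests show at (239,48) for small and (243,147) for medium, and the tin is at (525,185).

Run:
```python
from h import *
c,s=grab()
for p in [(239.5,48.5),(243,147)]: print(onz(c,*p,.018,s))
print(grey(c,s,(.478,-.001,.06),.06)); print(goto(s,[.6595,-.081,.18]))
```

```text
[ 0.65973943 -0.07674831  0.018     ]
[ 0.65808122 -0.01100609  0.018     ]
(array([522.9, 184.2]), array([ 483,  144,   81,   82, 5183], dtype=int32), array([ 4.783e-01, -1.000e-04,  6.000e-02]))
[ 0.906 -0.411 -0.039]
```

>>> {"method": "drive_tool", "body": {
  "series": [
    [0.37, -0.41, 0, 0],
    [0.37, -0.41, 0, 0],
    [0.37, -0.41, 0, 0],
    [0.37, -0.41, 0, 0]
  ]
}}

```text
time_s: 6.55
tcp_pos: [0.6566, -0.014, 0.1782]
ee_rot: [[0.042, -0.999, -0.001], [-0.999, -0.042, 0.0], [-0.0, 0.001, -1.0]]
wrist_force: [0.3, 0.2, 0.6]
gripper_width: 0.269
```

Run:
```python
from h import *
c,s=grab(); im=c["color"]; print(s["tcp_pos"])
cv2.imwrite("pics/w3.png",im[0:240,150:550])
h=cv2.cvtColor(im,cv2.COLOR_BGR2HSV)
g=cv2.medianBlur(cv2.cvtColor(im,cv2.COLOR_BGR2GRAY),5)
for r0,r1 in [(22,34),(35,50)]:
    q=cv2.HoughCircles(g,cv2.HOUGH_GRADIENT,1.2,40,param1=80,param2=18,minRadius=r0,maxRadius=r1)
    if q is not None:
        for u,v,rr in q[0][:5]: print(u,v,rr,onz(c,u,v,.02,s).round(4))
```

```text
[ 0.65658534 -0.01403811  0.17815462]
311.40002 108.600006 30.28 [ 0.6618 -0.0789  0.02  ]
311.40002 203.40001 29.32 [ 0.6592 -0.0107  0.02  ]
533.4 222.6 31.960001 [ 0.4891 -0.0024  0.02  ]
316.2 287.40002 29.32 [0.6528 0.0583 0.02  ]
561.0 51.000004 31.960001 [ 0.493  -0.1259  0.02  ]
307.80002 196.20001 37.16 [ 0.6621 -0.0161  0.02  ]
304.2 106.200005 36.8 [ 0.6668 -0.0804  0.02  ]
592.2 255.00002 45.2 [0.4346 0.0229 0.02  ]
539.4 225.00002 37.4 [ 0.4839 -0.0006  0.02  ]
311.40002 277.80002 39.68 [0.6569 0.05   0.02  ]
```

View pics/w3.png

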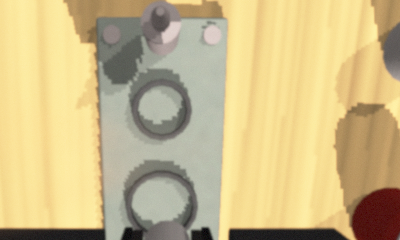

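In the crop the small nest ring is centred at (160,104), which is (310,104) full-frame. The dowel is at (160,17).

>>> {"method": "drive_tool", "body": {
  "series": [
    [0.3, -0.01, 0, 0],
    [0.563, -0.01, 0.2, 0],
    [0.563, -0.01, 0.4, 0],
    [0.563, -0.01, 0.45, 0],
    [0.563, -0.01, 0.5, 0],
    [0.563, -0.01, 0.56, 0],
    [0.563, -0.01, 0.62, 0],
    [0.563, -0.01, 0.68, 0],
    [0.563, -0.01, 0.69, 0],
    [0.563, -0.01, 0.69, 0]
  ]
}}

```text
time_s: 7.85
tcp_pos: [0.6617, -0.0827, 0.0954]
ee_rot: [[0.04, -0.999, 0.0], [-0.999, -0.04, -0.0], [0.0, -0.0, -1.0]]
wrist_force: [0.4, 0.2, -0.5]
gripper_width: 0.266
```

The foot went in with no contact force. Opening, rising, and moving on to the large blank.

>>> {"method": "drive_tool", "body": {
  "series": [
    [0, 0, 0, 0],
    [0, 0, 0, 0],
    [0, 0, 0, 0],
    [0, 0, 0, 0],
    [0, 0, -0.4, 0],
    [0, 0, -0.9, 0],
    [0, 0, -0.9, 0],
    [0, 0, -0.9, 0]
  ],
  "fingers": 87
}}

```text
time_s: 8.85
tcp_pos: [0.6612, -0.0826, 0.2034]
ee_rot: [[0.04, -0.999, -0.0], [-0.999, -0.04, 0.001], [-0.001, 0.0, -1.0]]
wrist_force: [-0.7, -0.1, -1.3]
gripper_width: 0.985
```

>>> {"method": "drive_tool", "body": {
  "series": [
    [-0.1, 1, 0, 0],
    [-0.1, 1, 0, 0],
    [-0.1, 1, 0, 0],
    [-0.1, 1, 0, 0]
  ]
}}

```text
time_s: 9.35
tcp_pos: [0.5414, -0.0755, 0.2029]
ee_rot: [[0.04, -0.999, -0.0], [-0.999, -0.04, -0.0], [0.0, 0.0, -1.0]]
wrist_force: [1.8, -0.0, 1.2]
gripper_width: 0.995
```

>>> {"method": "drive_tool", "body": {
  "series": [
    [-0.1, 0.55, 0, 0],
    [-0.1, 0.55, 0, 0],
    [-0.1, 0.55, 0, 0],
    [-0.1, 0.55, 0, 0]
  ]
}}

```text
time_s: 9.85
tcp_pos: [0.4768, -0.066, 0.2037]
ee_rot: [[0.04, -0.999, 0.002], [-0.999, -0.04, 0.0], [0.0, -0.002, -1.0]]
wrist_force: [0.3, 0.1, 0.2]
gripper_width: 0.999
```

Run:
```python
from h import *
c,s=grab(); cv2.imwrite("pics/w4.png",c["color"]); g=grey(c,s,(.479,-.129,.045),.045); print(s["tcp_pos"],g); print(goto(s,[*g[2][:2],.082]))
c=capture("top"); cv2.imwrite("pics/t4.png",cv2.resize(c["color"][140:250,255:465],None,fx=3.8,fy=3.8))
```

```text
[ 0.47678906 -0.06597108  0.20372643] (array([316.4, 109.7]), array([ 283,   75,   68,   70, 3710], dtype=int32), array([ 0.4788, -0.1303,  0.045 ]))
[0.536 0.006 1.014]
```

View pics/w4.png

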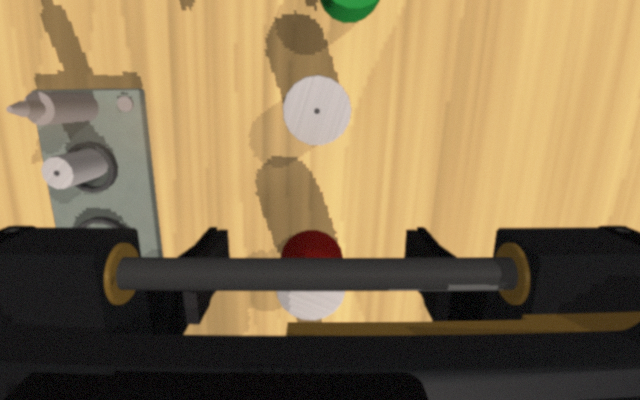

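The small blank stands in its nest at (58,173). The large blank is at (317,110), with green beyond it at (348,5) and the tin under the gripper.

>>> {"method": "drive_tool", "body": {
  "series": [
    [0.54, 0.006, 0, 0],
    [0.54, 0.006, 0.3, 0],
    [0.54, 0.006, 0.7, 0],
    [0.54, 0.006, 1, 0],
    [0.54, 0.006, 1, 0],
    [0.54, 0.006, 1, 0]
  ]
}}

```text
time_s: 10.7
tcp_pos: [0.4781, -0.131, 0.0845]
ee_rot: [[0.041, -0.999, 0.002], [-0.999, -0.041, -0.0], [0.0, -0.002, -1.0]]
wrist_force: [-0.3, -0.6, 0.1]
gripper_width: 1.003
```

>>> {"method": "drive_tool", "body": {
  "series": [
    [0, 0, 0.01, 0],
    [0, 0, 0.01, 0],
    [0, 0, 0.01, 0],
    [0, 0, 0.01, 0],
    [0, 0, 0.01, 0],
    [0, 0, 0.01, 0],
    [0, 0, 0.01, 0]
  ],
  "fingers": 35
}}

```text
time_s: 11.58
tcp_pos: [0.4773, -0.1309, 0.0825]
ee_rot: [[0.04, -0.999, 0.001], [-0.999, -0.04, -0.0], [0.0, -0.001, -1.0]]
wrist_force: [2.1, 0.2, 2.1]
gripper_width: 0.545
```

>>> {"method": "drive_tool", "body": {
  "series": [
    [0, 0, -0.3, 0],
    [0, 0, -0.8, 0],
    [0, 0, -0.8, 0],
    [0, 0, -0.8, 0]
  ]
}}

```text
time_s: 12.08
tcp_pos: [0.4752, -0.1308, 0.1773]
ee_rot: [[0.039, -0.999, -0.003], [-0.999, -0.039, 0.001], [-0.001, 0.003, -1.0]]
wrist_force: [-0.9, -0.3, -1.5]
gripper_width: 0.547
```

>>> {"method": "drive_tool", "body": {
  "series": [
    [-0.5, 0, -0.2, 0],
    [-1, -0.4, -0.2, 0],
    [-1, -0.5, -0.2, 0],
    [-1, -0.5, -0.2, 0]
  ]
}}

```text
time_s: 12.58
tcp_pos: [0.5318, -0.0076, 0.1997]
ee_rot: [[0.041, -0.999, -0.005], [-0.999, -0.041, -0.001], [0.001, 0.005, -1.0]]
wrist_force: [0.4, -0.6, -2.1]
gripper_width: 0.547
```

>>> {"method": "drive_tool", "body": {
  "series": [
    [-0.5, -0.5, 0, 0],
    [-1, -1, 0, 0],
    [-1, -1, 0, 0],
    [-1, -1, 0, 0],
    [-1, -1, 0, 0]
  ]
}}

```text
time_s: 13.2
tcp_pos: [0.6453, 0.1149, 0.2001]
ee_rot: [[0.039, -0.999, -0.005], [-0.999, -0.039, -0.002], [0.001, 0.005, -1.0]]
wrist_force: [-1.1, -0.8, -1.4]
gripper_width: 0.544
```

Run:
```python
from h import *
c,s=grab(); im=c["color"]; print(s["tcp_pos"])
cv2.imwrite("pics/w5.png",im)
print(proj(c,(.6548,.0594,.02),s),proj(c,(.6577,-.0105,.02),s),onz(c,*[320,120],.018,s))
```

```text
[0.64528981 0.11488894 0.20008239]
(np.float64(304.5011371517314), np.float64(120.97733809429582)) (np.float64(303.53703577152856), np.float64(21.81790315917854)) [0.64304245 0.05830678 0.018     ]
```

View pics/w5.png

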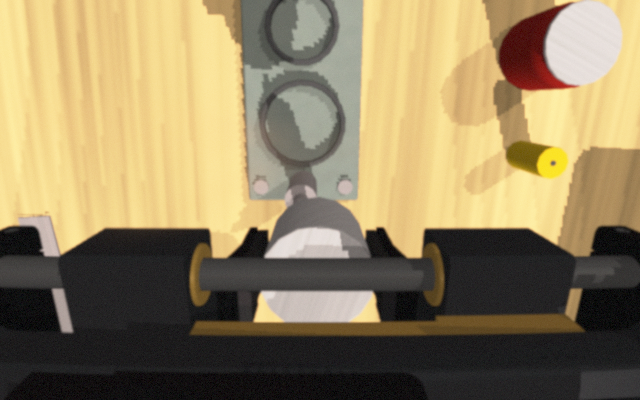

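The large nest is centred at (302,118) and the medium at (301,20). The large blank is held and has cleared the dowel.

>>> {"method": "drive_tool", "body": {
  "series": [
    [0.3, -0.062, 0, 0],
    [0.481, -0.062, 0, 0],
    [0.481, -0.062, 0.3, 0],
    [0.481, -0.062, 0.6, 0],
    [0.481, -0.062, 0.68, 0],
    [0.481, -0.062, 0.75, 0],
    [0.481, -0.062, 0.82, 0],
    [0.481, -0.062, 0.87, 0],
    [0.481, -0.062, 0.87, 0]
  ]
}}

```text
time_s: 14.38
tcp_pos: [0.6566, 0.0588, 0.0977]
ee_rot: [[0.04, -0.999, -0.0], [-0.999, -0.04, -0.0], [0.0, 0.0, -1.0]]
wrist_force: [0.5, 0.6, -2.4]
gripper_width: 0.541
```

>>> {"method": "drive_tool", "body": {
  "series": [
    [0, 0, 0.02, 0],
    [0, 0, 0.025, 0],
    [0, 0, 0.025, 0]
  ]
}}

```text
time_s: 14.75
tcp_pos: [0.6567, 0.0588, 0.0949]
ee_rot: [[0.04, -0.999, 0.0], [-0.999, -0.04, 0.0], [-0.0, -0.0, -1.0]]
wrist_force: [-0.2, -0.2, -1.4]
gripper_width: 0.546
```

>>> {"method": "drive_tool", "body": {
  "series": [
    [0, 0, 0, 0],
    [0, 0, 0, 0],
    [0, 0, 0, 0],
    [0, 0, -0.4, 0],
    [0, 0, -0.9, 0],
    [0, 0, -0.9, 0],
    [0, 0, -0.9, 0]
  ],
  "fingers": 87
}}

```text
time_s: 15.62
tcp_pos: [0.6563, 0.0587, 0.2029]
ee_rot: [[0.04, -0.999, 0.0], [-0.999, -0.04, 0.001], [-0.001, -0.0, -1.0]]
wrist_force: [-0.1, 0.2, -0.9]
gripper_width: 0.995
```

>>> {"method": "drive_tool", "body": {
  "series": [
    [1, 0.35, 0, 0],
    [1, 0.35, 0, 0],
    [1, 0.35, 0, 0]
  ]
}}

```text
time_s: 16.0
tcp_pos: [0.6171, -0.0664, 0.2009]
ee_rot: [[0.035, -0.999, -0.005], [-0.999, -0.035, -0.0], [0.0, 0.005, -1.0]]
wrist_force: [0.4, 1.4, 0.7]
gripper_width: 0.999
```

>>> {"method": "drive_tool", "body": {
  "series": [
    [1, 0.34, 0, 0],
    [1, 0.34, 0, 0],
    [1, 0.34, 0, 0]
  ]
}}

```text
time_s: 16.38
tcp_pos: [0.5817, -0.1872, 0.2011]
ee_rot: [[0.035, -0.999, -0.004], [-0.999, -0.035, 0.0], [-0.0, 0.004, -1.0]]
wrist_force: [0.1, 0.5, 0.6]
gripper_width: 1.001
```

>>> {"method": "drive_tool", "body": {
  "series": [
    [0.6, 0, 0, 0],
    [0.6, 0, 0, 0],
    [0.6, 0, 0, 0],
    [0.6, 0, 0, 0]
  ]
}}

```text
time_s: 16.88
tcp_pos: [0.5865, -0.2549, 0.2023]
ee_rot: [[0.042, -0.999, -0.001], [-0.999, -0.042, 0.0], [-0.0, 0.001, -1.0]]
wrist_force: [1.0, 0.2, -0.3]
gripper_width: 1.003
```

Run:
```python
from h import *
c,s=grab(); cv2.imwrite("pics/w6.png",c["color"]); g=grey(c,s,(.586,-.318,.045),.045); print(s["tcp_pos"],g); print(goto(s,[*g[2][:2],.082]))
```

```text
[ 0.58654391 -0.25485887  0.20234012] (array([319.7, 109.2]), array([ 295,   83,   51,   53, 2111], dtype=int32), array([ 0.586 , -0.3196,  0.045 ]))
[0.539 0.026 1.003]
```

The blob's size ratio to the large blank is 0.75, and it is round, so this is the medium blank.

>>> {"method": "drive_tool", "body": {
  "series": [
    [0.54, 0.026, 0, 0],
    [0.54, 0.026, 0.3, 0],
    [0.54, 0.026, 0.7, 0],
    [0.54, 0.026, 1, 0],
    [0.54, 0.026, 1, 0],
    [0.54, 0.026, 1, 0]
  ]
}}

```text
time_s: 17.68
tcp_pos: [0.5872, -0.3209, 0.0846]
ee_rot: [[0.042, -0.999, 0.003], [-0.999, -0.042, -0.001], [0.001, -0.002, -1.0]]
wrist_force: [0.1, -0.6, -0.3]
gripper_width: 1.0
```

>>> {"method": "drive_tool", "body": {
  "series": [
    [0, 0, 0, 0],
    [0, 0, 0, 0],
    [0, 0, 0, 0],
    [0, 0, 0, 0],
    [0, 0, 0, 0],
    [0, 0, 0, 0],
    [0, 0, 0, 0],
    [0, 0, 0, 0]
  ],
  "fingers": 25
}}

```text
time_s: 18.68
tcp_pos: [0.586, -0.3213, 0.0828]
ee_rot: [[0.04, -0.999, 0.0], [-0.999, -0.04, -0.0], [0.0, -0.0, -1.0]]
wrist_force: [0.7, -0.7, 0.3]
gripper_width: 0.404
```

>>> {"method": "drive_tool", "body": {
  "series": [
    [0, 0, -0.4, 0],
    [0, 0, -1, 0],
    [0, 0, -1, 0],
    [0, 0, -1, 0]
  ]
}}

```text
time_s: 19.18
tcp_pos: [0.5856, -0.321, 0.2032]
ee_rot: [[0.04, -0.999, 0.001], [-0.999, -0.04, 0.001], [-0.001, -0.001, -1.0]]
wrist_force: [-0.6, -0.5, -2.5]
gripper_width: 0.406
```

>>> {"method": "drive_tool", "body": {
  "series": [
    [-0.5, -0.2, 0, 0],
    [-1, -0.4, 0, 0],
    [-1, -0.4, 0, 0]
  ]
}}

```text
time_s: 19.55
tcp_pos: [0.6292, -0.1955, 0.1999]
ee_rot: [[0.045, -0.999, -0.005], [-0.999, -0.045, 0.001], [-0.002, 0.005, -1.0]]
wrist_force: [-0.0, -0.3, -1.9]
gripper_width: 0.408
```

>>> {"method": "drive_tool", "body": {
  "series": [
    [-0.5, -0.2, 0, 0],
    [-1, -0.3, 0, 0],
    [-1, -0.3, 0, 0],
    [-1, -0.3, 0, 0],
    [-1, -0.3, 0, 0]
  ]
}}

```text
time_s: 20.18
tcp_pos: [0.6595, -0.0797, 0.202]
ee_rot: [[0.038, -0.999, -0.002], [-0.999, -0.038, -0.0], [0.0, 0.002, -1.0]]
wrist_force: [0.5, -0.4, -0.1]
gripper_width: 0.406
```

Run:
```python
from h import *
s=telemetry.sense(); print(s["tcp_pos"],s["gripper_width"],goto(s,[.6578,-.0127,.0955]))
```

```text
[ 0.65953184 -0.07970912  0.20197024] 0.40638897211207287 [-0.559 -0.008  0.887]
```

>>> {"method": "drive_tool", "body": {
  "series": [
    [-0.3, -0.008, 0, 0],
    [-0.555, -0.008, 0, 0],
    [-0.555, -0.008, 0.3, 0],
    [-0.555, -0.008, 0.6, 0],
    [-0.555, -0.008, 0.68, 0],
    [-0.555, -0.008, 0.75, 0],
    [-0.555, -0.008, 0.82, 0],
    [-0.555, -0.008, 0.88, 0],
    [-0.555, -0.008, 0.89, 0],
    [-0.555, -0.008, 0.89, 0]
  ]
}}

```text
time_s: 21.42
tcp_pos: [0.6587, -0.0114, 0.0963]
ee_rot: [[0.04, -0.999, 0.001], [-0.999, -0.04, 0.0], [0.0, -0.001, -1.0]]
wrist_force: [0.4, 0.4, -0.4]
gripper_width: 0.406
```

>>> {"method": "drive_tool", "body": {
  "series": [
    [0, 0, 0, 0],
    [0, 0, 0, 0],
    [0, 0, 0, 0],
    [0, 0, 0, 0],
    [0, 0, -0.4, 0],
    [0, 0, -1, 0],
    [0, 0, -1, 0],
    [0, 0, -1, 0]
  ],
  "fingers": 87
}}

```text
time_s: 22.42
tcp_pos: [0.6585, -0.0114, 0.217]
ee_rot: [[0.04, -0.999, 0.002], [-0.999, -0.04, 0.001], [-0.001, -0.002, -1.0]]
wrist_force: [-0.2, -0.4, -0.0]
gripper_width: 0.992
```

>>> {"method": "drive_tool", "body": {
  "series": [
    [-1, 0.6, -0.3, 0],
    [-1, 0.6, -0.3, 0],
    [-1, 0.6, -0.3, 0]
  ]
}}

```text
time_s: 22.8
tcp_pos: [0.5799, 0.1075, 0.2512]
ee_rot: [[0.043, -0.999, -0.002], [-0.999, -0.043, -0.0], [0.0, 0.002, -1.0]]
wrist_force: [0.4, 0.5, -0.1]
gripper_width: 0.996
```

>>> {"method": "drive_tool", "body": {
  "series": [
    [-1, 0.6, 0, 0],
    [-1, 0.6, 0, 0],
    [-1, 0.6, 0, 0]
  ]
}}

```text
time_s: 23.18
tcp_pos: [0.5032, 0.2243, 0.2505]
ee_rot: [[0.043, -0.999, -0.003], [-0.999, -0.043, -0.002], [0.002, 0.003, -1.0]]
wrist_force: [0.2, -0.5, -0.2]
gripper_width: 0.996
```

>>> {"method": "drive_tool", "body": {
  "series": [
    [-1, 0.5, 0, 0],
    [-1, 0.5, 0, 0],
    [-1, 0.5, 0, 0]
  ]
}}

```text
time_s: 23.55
tcp_pos: [0.4392, 0.3421, 0.2507]
ee_rot: [[0.043, -0.999, -0.001], [-0.999, -0.043, -0.002], [0.002, 0.001, -1.0]]
wrist_force: [-0.4, -0.3, -0.8]
gripper_width: 1.001
```

>>> {"method": "drive_tool", "body": {
  "series": [
    [-0.6, 0, 0, 0],
    [-0.6, 0, 0, 0],
    [-0.6, 0, 0, 0],
    [-0.6, 0, 0, 0]
  ]
}}

```text
time_s: 24.05
tcp_pos: [0.4378, 0.4104, 0.2515]
ee_rot: [[0.038, -0.999, -0.001], [-0.999, -0.038, -0.001], [0.001, 0.001, -1.0]]
wrist_force: [-0.2, -0.1, -0.2]
gripper_width: 1.0
```

Run:
```python
from h import *
c,s=grab(); im=c["color"]; print(s["time_s"],s["tcp_pos"])
t=capture("top")["color"]; t=cv2.resize(t[130:210,250:400],None,fx=4,fy=4,interpolation=cv2.INTER_CUBIC)
o=np.zeros((560,640,3),np.uint8); o[:240]=im[:240]; o[240:,:600]=t[:320]; cv2.imwrite("pics/w7.png",o)
```

```text
24.05 [0.43782205 0.41035149 0.25154397]
```

View pics/w7.png

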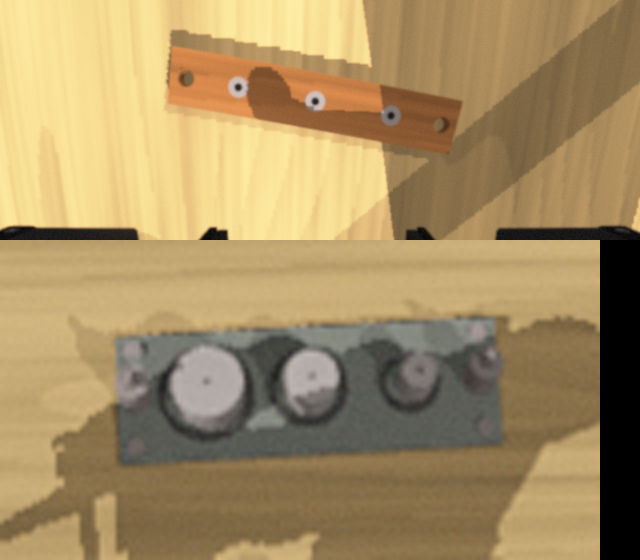

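All three blanks are upright in their nests. The template's holes are at (186,79) and (441,125), with the middle bush at (316,101).

Run:
```python
from h import *
c,s=grab()
P=[onz(c,u,v,.015,s) for u,v in [(186.5,78.5),(441,124.5),(315.5,101),(238,87),(391,116)]]
print(np.round(P,4)); a,b=P[0],P[1]; d=a-b
print(np.linalg.norm(d),np.degrees(np.arctan2(d[1],d[0])),(a+b)/2, np.degrees(np.arctan2(*(P[3]-P[4])[1::-1])), (P[3]+P[4])/2)
```

```text
[[0.5571 0.3243 0.015 ]
 [0.3239 0.3562 0.015 ]
 [0.4406 0.34   0.015 ]
 [0.5107 0.3303 0.015 ]
 [0.371  0.3505 0.015 ]]
0.23539737586576306 -7.77480222102189 [0.44048884 0.34024494 0.015     ] -8.247165137108947 [0.44082482 0.34040953 0.015     ]
```

>>> {"method": "drive_tool", "body": {
  "series": [
    [0.3, 0, 0, -0.696],
    [0.585, 0, 0, -0.696],
    [0.585, 0, 0.3, -0.696],
    [0.585, 0, 0.6, -0.696],
    [0.585, 0, 0.6, -0.696],
    [0.585, 0, 0.6, -0.696],
    [0.585, 0, 0.6, -0.696],
    [0.585, 0, 0.6, -0.696],
    [0.585, 0, 0.6, -0.696],
    [0.585, 0, 0.6, -0.696]
  ]
}}

```text
time_s: 25.45
tcp_pos: [0.4403, 0.3416, 0.1803]
ee_rot: [[0.99, -0.14, 0.0], [-0.14, -0.99, 0.0], [0.0, -0.0, -1.0]]
wrist_force: [-0.1, 1.1, 0.2]
gripper_width: 1.001
```

Run:
```python
from h import *
c,s=grab(); print(s["tcp_pos"],s["ee_rot"].round(3),goto(s,[.4400,.3402,.0735]))
cv2.imwrite("pics/w8.png",c["color"])
```

```text
[0.44026828 0.34159187 0.18027088] [[ 0.99 -0.14  0.  ]
 [-0.14 -0.99  0.  ]
 [ 0.   -0.   -1.  ]] [-0.001  0.012  0.89 ]
```

View pics/w8.png

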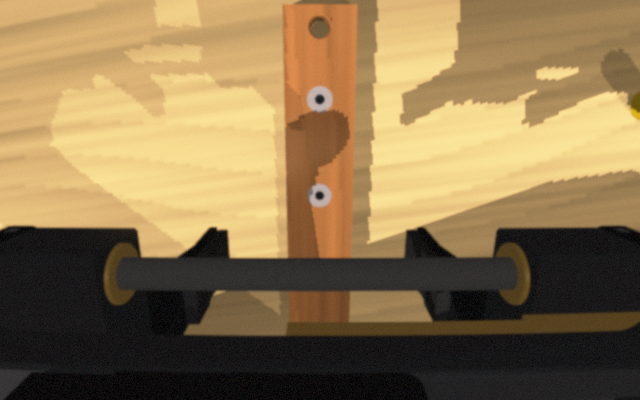

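The board's axis is vertical in the picture at u≈319.5, centred between the jaws. Descending to grip.

>>> {"method": "drive_tool", "body": {
  "series": [
    [0, 0.012, 0.4, 0],
    [0, 0.012, 0.7, 0],
    [0, 0.012, 0.85, 0],
    [0, 0.012, 0.89, 0],
    [0, 0.012, 0.89, 0],
    [0, 0.012, 0.89, 0]
  ]
}}

```text
time_s: 26.25
tcp_pos: [0.4404, 0.341, 0.0743]
ee_rot: [[0.99, -0.138, 0.001], [-0.138, -0.99, 0.002], [0.001, -0.002, -1.0]]
wrist_force: [0.4, 0.5, -0.1]
gripper_width: 1.0
```

>>> {"method": "drive_tool", "body": {
  "series": [
    [0, 0, 0, 0],
    [0, 0, 0, 0],
    [0, 0, 0, 0],
    [0, 0, 0, 0],
    [0, 0, 0, 0],
    [0, 0, 0, 0],
    [0, 0, 0, 0]
  ],
  "fingers": 40
}}

```text
time_s: 27.12
tcp_pos: [0.4399, 0.3404, 0.0733]
ee_rot: [[0.99, -0.138, -0.0], [-0.138, -0.99, -0.0], [-0.0, 0.0, -1.0]]
wrist_force: [-0.1, -0.8, 0.9]
gripper_width: 0.571
```

>>> {"method": "drive_tool", "body": {
  "series": [
    [0, 0, -0.2, 0],
    [0, 0, -0.6, 0],
    [0, 0, -1, 0],
    [0, 0, -1, 0],
    [0, 0, -1, 0],
    [0, 0, -1, 0]
  ]
}}

```text
time_s: 27.88
tcp_pos: [0.4393, 0.3397, 0.1913]
ee_rot: [[0.99, -0.139, -0.003], [-0.139, -0.99, -0.003], [-0.002, 0.003, -1.0]]
wrist_force: [0.9, 0.8, -2.0]
gripper_width: 0.574
```

Run:
```python
from h import *
c,s=grab(); print(s["tcp_pos"],s["gripper_width"],s["ee_rot"].round(4))
im=c["color"]; cv2.imwrite("pics/w9.png",im)
h=cv2.cvtColor(im,cv2.COLOR_BGR2HSV); print(h[100,320],h[60,320])
```

```text
[0.43930117 0.33966159 0.19133329] 0.5735160618810132 [[ 0.9903 -0.1387 -0.0027]
 [-0.1387 -0.9903 -0.003 ]
 [-0.0022  0.0033 -1.    ]]
[90 23 22] [ 13 157 112]
```

View pics/w9.png

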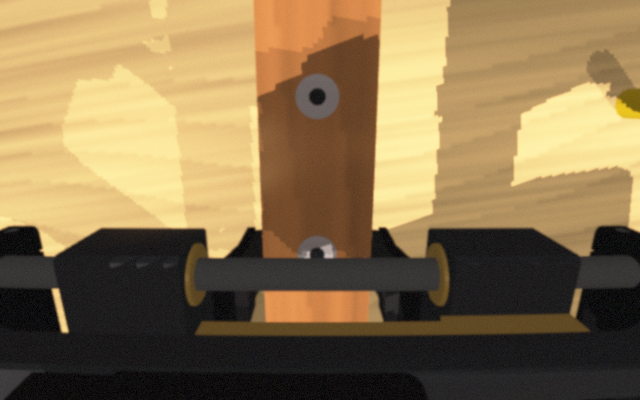

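The board is gripped, with its bush at (317,97). I'm turning it to jig alignment and will view the pins past its side.

>>> {"method": "drive_tool", "body": {
  "series": [
    [0.3, 0.3, -0.5, 0.08],
    [0.6, 0.5, -0.5, 0.17],
    [0.96, 0.87, -0.5, 0.26],
    [0.96, 0.87, -0.5, 0.35],
    [0.96, 0.87, -0.5, 0.44],
    [0.96, 0.87, -0.5, 0.53],
    [0.96, 0.87, -0.5, 0.62],
    [0.96, 0.87, -0.5, 0.694],
    [0.96, 0.87, -0.5, 0.694],
    [0.96, 0.87, -0.5, 0.694]
  ]
}}

```text
time_s: 29.18
tcp_pos: [0.5395, 0.2211, 0.2525]
ee_rot: [[0.046, -0.999, -0.001], [-0.999, -0.046, -0.001], [0.001, 0.001, -1.0]]
wrist_force: [-1.3, -0.1, -2.9]
gripper_width: 0.571
```

>>> {"method": "drive_tool", "body": {
  "series": [
    [0.3, -0.3, 0, 0],
    [0.3, -0.3, 0, 0],
    [0.3, -0.3, 0, 0],
    [0.3, -0.3, 0, 0],
    [0.3, -0.3, 0, 0]
  ]
}}

```text
time_s: 29.8
tcp_pos: [0.5767, 0.1873, 0.2534]
ee_rot: [[0.045, -0.999, 0.0], [-0.999, -0.045, 0.0], [-0.0, -0.0, -1.0]]
wrist_force: [0.3, 0.9, -0.8]
gripper_width: 0.571
```

Run:
```python
from h import *
c,s=grab(); np.save("v1.npy",{"c":c,"s":s},allow_pickle=True); print(s["time_s"],s["tcp_pos"],s["ee_rot"].round(4))
print(proj(c,(.653,.107,.086),s))
```

```text
29.8 [0.57673976 0.1873126  0.25340288] [[ 4.53e-02 -9.99e-01  1.00e-04]
 [-9.99e-01 -4.53e-02  1.00e-04]
 [-1.00e-04 -1.00e-04 -1.00e+00]]
(np.float64(212.94905720941978), np.float64(81.81788253472808))
```

>>> {"method": "drive_tool", "body": {
  "series": [
    [0.5, 0, 0, 0],
    [1, 0, 0, 0],
    [1, 0, 0, 0],
    [1, 0, 0, 0]
  ]
}}

```text
time_s: 30.35
tcp_pos: [0.5825, 0.0669, 0.2535]
ee_rot: [[0.044, -0.999, 0.001], [-0.999, -0.044, 0.0], [-0.0, -0.001, -1.0]]
wrist_force: [0.9, 0.6, -1.1]
gripper_width: 0.568
```

>>> {"method": "drive_tool", "body": {
  "series": [
    [0.5, 0, 0, 0],
    [0.9, 0, 0, 0],
    [0.9, 0, 0, 0],
    [0.9, 0, 0, 0],
    [0.9, 0, 0, 0]
  ]
}}

```text
time_s: 30.98
tcp_pos: [0.5874, -0.0395, 0.2533]
ee_rot: [[0.046, -0.999, 0.0], [-0.999, -0.046, 0.0], [-0.0, -0.0, -1.0]]
wrist_force: [0.2, 0.2, -1.6]
gripper_width: 0.571
```

Run:
```python
from h import *
c,s=grab(); np.save("v2.npy",{"c":c,"s":s},allow_pickle=True); print(s["time_s"],s["tcp_pos"],s["ee_rot"].round(4))
print(proj(c,(.663,-.129,.086),s))
d=np.load("v1.npy",allow_pickle=True).item()
a=cv2.resize(d["c"]["color"][0:235,110:330],None,fx=1.8,fy=1.8);b=cv2.resize(c["color"][0:235,110:330],None,fx=1.8,fy=1.8)
cv2.imwrite("pics/w10.png",np.hstack([a,b]))
```

```text
30.975 [ 0.58742393 -0.03949092  0.25328472] [[ 4.620e-02 -9.989e-01  2.000e-04]
 [-9.989e-01 -4.620e-02  2.000e-04]
 [-2.000e-04 -2.000e-04 -1.000e+00]]
(np.float64(213.76683823496762), np.float64(68.14507836734802))
```

View pics/w10.png

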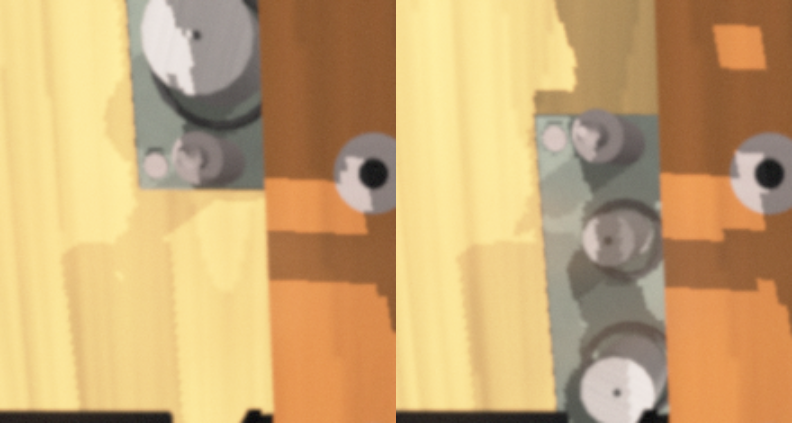

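The left half shows the +y pin near crop (195,158) and the right half the −y pin near (595,137). Both need a closer zoom.

Run:
```python
from h import *
o=[]
for n,(x,y) in [("v1",(195,65)),("v2",(195,52))]:
    d=np.load(n+".npy",allow_pickle=True).item(); o.append(cv2.resize(d["c"]["color"][y:y+45,x:x+50],None,fx=8,fy=8,interpolation=cv2.INTER_CUBIC))
cv2.imwrite("pics/w11.png",np.hstack(o))
```

```text
(no output)
```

View pics/w11.png

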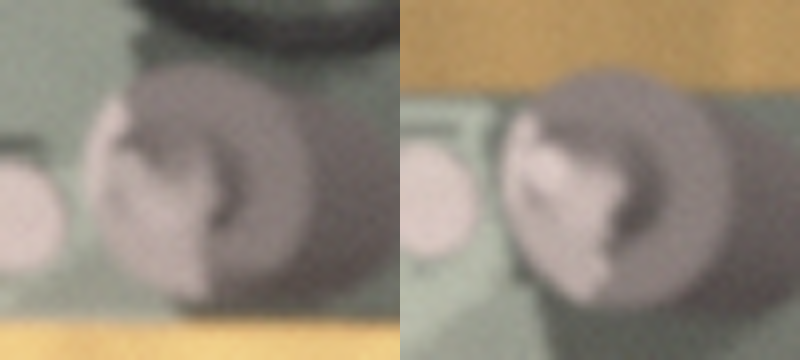

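The shoulder circles' tops are centred at about (219.7,87.3) in view 1 and (221.6,75.2) in view 2. I'll cast those to z = 0.062 and measure the held board's bush and edges in tool coordinates.

Run:
```python
from h import *
P=[]
for n,p in [("v1",(219.7,87.3)),("v2",(221.6,75.2))]:
    d=np.load(n+".npy",allow_pickle=True).item(); c,s=d["c"],d["s"]; P.append(onz(c,*p,.062,s))
    R=s["ee_rot"]; g=lambda u,v:(R.T@(onz(c,u,v,s["tcp_pos"][2]-.0583,s)-s["tcp_pos"])).round(4)
    h=cv2.cvtColor(c["color"],cv2.COLOR_BGR2HSV)
    m=((h[...,2]<70)&(h[...,1]<90)).astype(np.uint8)[70:125,290:345]
    n_,l,st,ce=cv2.connectedComponentsWithStats(m); i=1+np.argmax(st[1:,4]); u,v=ce[i]+[290,70]; print("bush",u,v,st[i],g(u,v))
    for row in (20,70,130,200):
        q=((h[row,:,0]<16)&(h[row,:,1]>115)).astype(np.uint8); x=np.where(q[230:420])[0]+230; print(row,x.min(),x.max(),g(x.min(),row)[:2],g(x.max(),row)[:2])
P=np.array(P);d=P[0]-P[1];print(P,np.linalg.norm(d),np.degrees(np.arctan2(d[1],d[0])),P.mean(0))
```

```text
bush 317.3314917127072 96.11049723756906 [ 20  19  15  16 181] [0.0718 0.0012 0.0583]
20 255 380 [ 0.1012 -0.0235] [0.1012 0.0261]
70 256 378 [ 0.0821 -0.0238] [0.0822 0.026 ]
130 258 375 [ 0.0579 -0.0239] [0.0579 0.0257]
200 261 372 [ 0.0271 -0.0238] [0.0271 0.0256]
bush 317.39325842696627 96.16292134831461 [ 20  19  15  15 178] [0.0717 0.0013 0.0583]
20 254 379 [ 0.1012 -0.0239] [0.1012 0.0257]
70 256 377 [ 0.0821 -0.0238] [0.0822 0.0256]
130 258 375 [ 0.0579 -0.0239] [0.0579 0.0257]
200 261 419 [ 0.0271 -0.0238] [0.0271 0.0466]
[[ 0.65463057  0.10987485  0.062     ]
 [ 0.66377959 -0.12590567  0.062     ]] 0.23595795514328496 92.22214096067384 [ 0.65920508 -0.00801541  0.062     ]
```

Pin spacing measures 0.2360 m against a nominal 0.236, with jig yaw +2.22° and its centre at (0.6592, −0.0080). The board is square to the tool. I'll hover just above the pins.

>>> {"method": "drive_tool", "body": {
  "series": [
    [-0.12, -0.3, 0, 0.0035],
    [-0.246, -0.618, 0, 0.0035],
    [-0.246, -0.618, 0.3, 0.0035],
    [-0.246, -0.618, 0.6, 0.0035],
    [-0.246, -0.618, 0.7, 0.0035],
    [-0.246, -0.618, 0.7, 0.0035],
    [-0.246, -0.618, 0.7, 0.0035],
    [-0.246, -0.618, 0.7, 0.0035]
  ]
}}

```text
time_s: 32.02
tcp_pos: [0.6607, -0.0081, 0.1711]
ee_rot: [[0.037, -0.999, 0.003], [-0.999, -0.037, 0.0], [-0.0, -0.003, -1.0]]
wrist_force: [-0.3, 0.1, -2.2]
gripper_width: 0.57
```

Run:
```python
from h import *
L=[telemetry.sense()]
for n in ("top","scene"):
    c=capture(n); cv2.imwrite(f"hov_{n}.png",c["color"]); L.append(telemetry.sense())
    im=c["color"]
    if n=="top":a=cv2.resize(im[130:205,265:395],None,fx=5,fy=5,interpolation=cv2.INTER_CUBIC)
    else: b=cv2.resize(im[180:310,280:420],None,fx=4.6,fy=1.6*1,interpolation=cv2.INTER_CUBIC) if 0 else cv2.resize(im[180:310,280:420],(260,241),interpolation=cv2.INTER_CUBIC)
print(np.mean([s["tcp_pos"] for s in L],0),np.mean([s["ee_rot"] for s in L],0).round(4))
```

```text
[ 0.66053877 -0.00820638  0.17078206] [[ 3.710e-02 -9.993e-01  2.600e-03]
 [-9.993e-01 -3.710e-02  4.000e-04]
 [-3.000e-04 -2.600e-03 -1.000e+00]]
```

>>> {"method": "drive_tool", "body": {
  "series": [
    [-0.012, 0.003, 0, 0],
    [-0.012, 0.003, 0.03, 0],
    [-0.012, 0.003, 0.06, 0],
    [-0.012, 0.003, 0.06, 0],
    [-0.012, 0.003, 0.06, 0]
  ]
}}

```text
time_s: 32.75
tcp_pos: [0.6597, -0.0069, 0.1619]
ee_rot: [[0.037, -0.999, -0.0], [-0.999, -0.037, -0.0], [0.0, 0.0, -1.0]]
wrist_force: [-0.2, 0.0, -1.3]
gripper_width: 0.569
```

Run:
```python
from h import *
L=[telemetry.sense()]
t=capture("top");L.append(telemetry.sense());sc=capture("scene");L.append(telemetry.sense())
print(np.mean([s["tcp_pos"] for s in L],0),np.mean([s["ee_rot"] for s in L],0).round(4))
a=cv2.resize(t["color"][145:195,265:395],None,fx=6,fy=6,interpolation=cv2.INTER_CUBIC)
b=cv2.resize(sc["color"][175:305,280:420],None,fx=2.2,fy=2.2,interpolation=cv2.INTER_CUBIC)
o=np.zeros((590,780,3),np.uint8);o[:300]=a[:300];o[300:300+286,:308]=b;
cv2.imwrite("pics/w12.png",o)
```

```text
[ 0.65968593 -0.00687149  0.16203709] [[ 3.700e-02 -9.993e-01  1.000e-04]
 [-9.993e-01 -3.700e-02 -1.000e-04]
 [ 1.000e-04 -1.000e-04 -1.000e+00]]
```

View pics/w12.png

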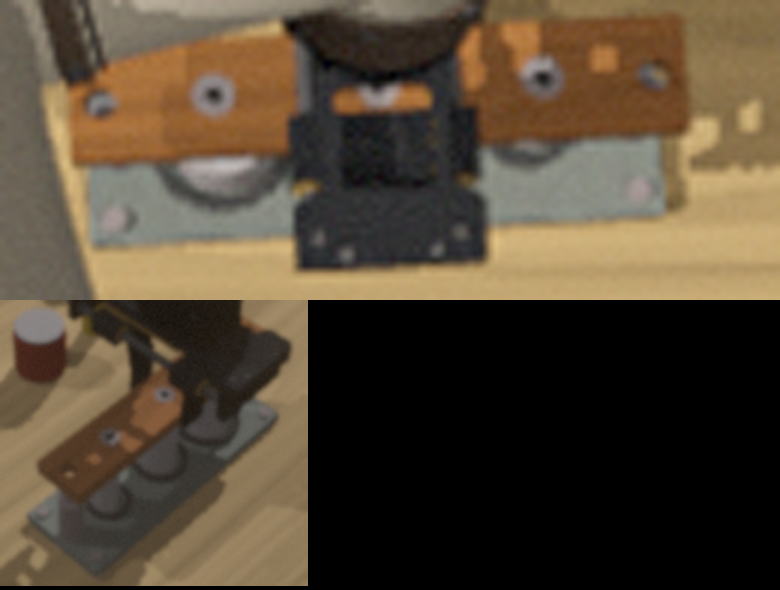

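In the top view both template holes, at (100,102) and (655,75), show a grey pin tip inside. Descending slowly.

>>> {"method": "drive_tool", "body": {
  "series": [
    [0, 0, 0.03, 0],
    [0, 0, 0.06, 0],
    [0, 0, 0.09, 0],
    [0, 0, 0.12, 0],
    [0, 0, 0.15, 0],
    [0, 0, 0.15, 0]
  ]
}}

```text
time_s: 33.6
tcp_pos: [0.6594, -0.0069, 0.1436]
ee_rot: [[0.037, -0.999, -0.001], [-0.999, -0.037, -0.0], [0.0, 0.001, -1.0]]
wrist_force: [0.1, -0.1, -1.7]
gripper_width: 0.572
```

No contact force beyond the board's weight, so the pins have entered the holes. Lowering the last 8 mm.

>>> {"method": "drive_tool", "body": {
  "series": [
    [0, 0, 0.02, 0],
    [0, 0, 0.035, 0],
    [0, 0, 0.05, 0],
    [0, 0, 0.06, 0],
    [0, 0, 0.066, 0],
    [0, 0, 0.066, 0],
    [0, 0, 0.066, 0]
  ]
}}

```text
time_s: 34.48
tcp_pos: [0.6597, -0.0069, 0.1362]
ee_rot: [[0.037, -0.999, 0.0], [-0.999, -0.037, -0.0], [0.0, -0.0, -1.0]]
wrist_force: [-0.2, 0.1, -2.0]
gripper_width: 0.564
```

>>> {"method": "drive_tool", "body": {
  "series": [
    [0, 0, 0.008, 0],
    [0, 0, 0.008, 0],
    [0, 0, 0.008, 0]
  ]
}}

```text
time_s: 34.85
tcp_pos: [0.6597, -0.0068, 0.1353]
ee_rot: [[0.037, -0.999, 0.0], [-0.999, -0.037, -0.0], [0.0, -0.0, -1.0]]
wrist_force: [0.3, -0.2, -0.6]
gripper_width: 0.57
```

>>> {"method": "drive_tool", "body": {
  "series": [
    [0, 0, 0, 0],
    [0, 0, 0, 0],
    [0, 0, 0, 0],
    [0, 0, 0, 0],
    [0, 0, -0.2, 0],
    [0, 0, -0.6, 0],
    [0, 0, -1, 0],
    [0, 0, -1, 0]
  ],
  "fingers": 80
}}

```text
time_s: 35.85
tcp_pos: [0.6616, -0.0067, 0.2608]
ee_rot: [[0.038, -0.999, 0.011], [-0.999, -0.038, 0.001], [-0.001, -0.011, -1.0]]
wrist_force: [-0.4, -0.2, -0.6]
gripper_width: 0.922
```

>>> {"method": "drive_tool", "body": {
  "series": [
    [-0.6, 1, 0, 0],
    [-0.6, 1, 0, 0],
    [-0.6, 1, 0, 0],
    [-0.6, 1, 0, 0]
  ]
}}

```text
time_s: 36.35
tcp_pos: [0.5367, 0.0611, 0.2554]
ee_rot: [[0.039, -0.999, 0.001], [-0.999, -0.039, 0.0], [-0.0, -0.001, -1.0]]
wrist_force: [0.4, 0.2, 1.3]
gripper_width: 0.918
```

Run:
```python
from h import *
t=capture("top");sc=capture("scene");c,s=grab(); np.save("v3.npy",{"c":c,"s":s},allow_pickle=True)
a=cv2.resize(t["color"][145:250,255:460],(780,400),interpolation=cv2.INTER_CUBIC)
b=cv2.resize(sc["color"][175:335,160:420],(312,192),interpolation=cv2.INTER_CUBIC)
d=cv2.resize(c["color"][:235],(460,169))
o=np.zeros((592,780,3),np.uint8);o[:400]=a;o[400:,:312]=b;o[400:569,315:775]=d
cv2.imwrite("pics/w13.png",o); print(s["tcp_pos"],s["time_s"])
```

```text
[0.53802853 0.06057123 0.25513191] 36.45
```

View pics/w13.png

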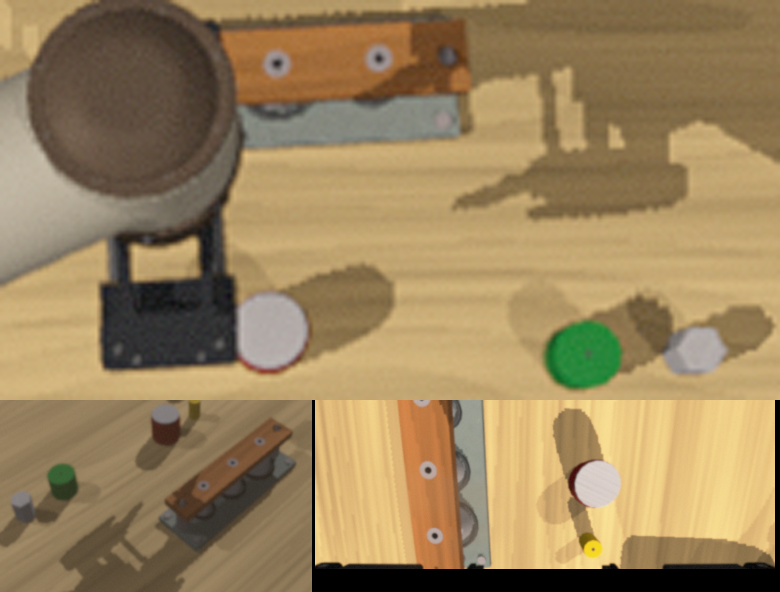

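The board lies evenly on both dowels and the blanks stand under it. The stub, tin, green and yellow pieces have not moved. One numeric check of seat height and centre remains.

Run:
```python
from h import *
d=np.load("v3.npy",allow_pickle=True).item(); c,s=d["c"],d["s"]
Q=[]
for u0,v0 in [((428-315)*640/460,(470-400)*235/169),((435-315)*640/460,(536-400)*235/169)]:
    x,y=int(u0)-9,int(v0)-9; h=cv2.cvtColor(c["color"],cv2.COLOR_BGR2HSV)[y:y+18,x:x+18]
    m=(h[...,2]<90).astype(np.uint8); n,l,st,ce=cv2.connectedComponentsWithStats(m); i=1+np.argmax(st[1:,4]); Q.append(ce[i]+[x,y]); print(Q[-1],st[i])
for z in (.070,.077,.084):
    a,b=[onz(c,*q,z,s) for q in Q]; print(z,a.round(4),b.round(4),np.linalg.norm(a-b))
# expected bush places at z .077 (middle and +y)
C=np.array([.6592,-.008,.077]);y=np.array([-.0388,.9992,0]); print(C,C+.07*y)
```

```text
[157.05   97.075] [ 6  6  7  7 40]
[166.32352941 188.41176471] [ 6  6  7  6 34]
0.07 [ 0.6625 -0.0088  0.07  ] [0.66   0.0634 0.07  ] 0.07220656734015414
0.077 [ 0.6594 -0.0088  0.077 ] [0.657  0.0616 0.077 ] 0.07039140844211646
0.084 [ 0.6563 -0.0088  0.084 ] [0.6539 0.0598 0.084 ] 0.06857624954407877
[ 0.6592 -0.008   0.077 ] [0.656484 0.061944 0.077   ]
```

The bushes match their expected places at z = 0.077 to within 1 mm, so I'm handing the job in.

```bash
python3 -c "
from station import order,telemetry
print(order.finish_job(), telemetry.sense()['time_s'])"
```

```text
the job is handed in; nothing more can be done
the job is handed in; nothing more can be done
```

The jig is loaded and the job was handed in at about 36.5 s of the 109 s allowed; no verdict was reported. The small, large and medium blanks each stand in the nest of their own size. The template lies on the two dowel posts with the pins through its holes.

**Last checks:**
- **Template:** two of its bushes lie within 1 mm of where they should be at seated height. Their spacing measures 70.4 mm against about 70 expected. While I lowered the board, I felt no force beyond its own weight.
- **Blanks:** after the third was placed, the top view showed all three upright in their nests. Once the board was on, they were only partly visible, and I did not measure them again.
- **Bystanders:** the six-sided stub, red tin, green piece and yellow piece looked unmoved in the last pictures. I did not measure their displacement.

**Disagreement:** the top and wrist cameras differed by 2–5 mm. I relied on the wrist camera, which put the dowel spacing at 236.0 mm, the nominal value. The early nest estimates were up to 3 mm off the jig centre worked out from the dowels, within the 5 mm of slack in the nests.

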